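# Fetch the hemmed-in slot gauge

### The arm

A 6-joint arm with a two-finger parallel gripper is mounted at the origin on the work surface; the furniture and walls round the work are solid. World frame = base frame: x ahead of the robot, y to its left, z up, the work surface at z = 0. Lengths are in m, angles in rad, forces in N, time in s.
With the tool pointing down it reaches from about 0.35 to 0.975 m from the base axis. Payload 17.4 kg.
Tool frame: the origin (TCP) lies at the very end of the fingers, on their centre line; the grasp point (between the pads) lies 19 mm behind it; z points along the fingers, y is the line along which they close (so a half turn about z gives the same grasp; the last joint's range is limited). The gripper opens to 85 mm and grips with 20 to 120 N. Pads are 22 mm wide; open, the fingers measure 114 mm over their backs; the gripper's body (76 mm by 85 mm) begins 54 mm behind the grasp point. The pads swing forward as they close: fully open they stand 13 mm farther back than shut.
Start: joints at [-1.284, 0.116, 1.442, -0, 1.584, -0.038], TCP at [0.215, -0.64, 0.231] pointing down, gripper open.
Joint ranges: [-2.83, 2.83], [-0.83, 2.19], [0.07, 2.5], [-1.14, 4.28], [0.01, 3], [-2.97, 2.97]. Speed limits (rad/s): [1.89, 1.89, 2.22, 3.14, 3.14, 3.14].

### API

Orientations are given as a rotation vector (axis times angle).
In Python, from workcell import sensors, cams, order gives the robot as it stands.
- The arm moves only by the tool jog_arm, never from a script. Its argument "deltas" is a list of rows, each a list of 7 numbers: the shift along the tool's x, y, z in units of 25 mm (1.0 is 25 mm), then the turn, a rotation vector about the tool's x, y, z in units of 6 degrees (1.0 is 6 degrees), then the opening, from 0 (shut) to 1 (fully open). In form: [[tx, ty, tz, wx, wy, wz, grip], ...]. A call has 1 to 12 rows; each row shifts and turns the commanded pose from where the row before left it, along the tool's axes as they then stand; what a row does not reach is not made up. A row lasts 1/8 s, in which the tool goes at most 62.5 mm and 10.7 degrees, less where a joint would pass 70% of its speed; a pose out of reach is approached as far as the arm can. A call is refused whole if a number of a shift passes 1 or a number of a turn 1, either way. A call with a gripper value outside its range is refused whole. The fingers move at their own pace and stop on an object; "grip_force" is the grip in N (left out, the last holds). Time passes only in rows, so rows that do not move let the fingers close. It gives the time, the measured TCP pose, the force, the opening and the grip force at its end, in the units of the state.
- sensors.get_obs(): the state, without advancing time (a new reading comes with each control period).
- cams.snapshot(name): name is "scene" or "side" or "wrist"; returns the picture (400x640x3 uint8, blue, green, red); there is no depth.
- cams.camera_params(name): a dict with "K" (3x3 intrinsics, pixels), "rvec" (rotation vector, rad) and "tvec" (3), from world to camera coordinates, as OpenCV has them. Camera axes: x right, y down, z forward; pixel columns grow to the right and rows downward; lengths in m; the calibration is good to about 2 mm. A picture is of the moment at which its call begins: read the wrist's pose just before it. camera_params takes no time and is no camera call; for the wrist camera it gives the pose at the moment of the call.
- order.job_done(): hands the job in; it is judged then, once.
Trained networks look in the newest picture that a camera, given by its name, has taken for a name from the list of things; names that differ only in an ending like _2 or _b are one class to them, and where a whole thing is asked for, a point or a joint stands for the part that bears it (a point fixed in the world has none). Each returns a list of dicts, best first, with "p" (0 to 1); they miss things now and then, are a little off and sometimes report something else, mostly with a low value. They report only what shows in the picture. A call takes as long as a camera call. They do not tell look-alikes from the thing itself.
- cams.recognise(camera, query): "uv" ([column, row] in pixels, amid what is visible of it).
- cams.spot_point(camera, query): "uv" ([column, row] in pixels: a listed point, or the origin of a listed thing).
The state is a dict: "clock": time; "qpos": joint angles; "qvel": joint speeds; "effort": joint torques, N m; "tool_pos": TCP position; "tool_rot": TCP orientation; "force": force on the tool from outside, world axes, zero at the start; "moment": the same for the moment, N m; "width": finger opening in m; "gripper_force": force on a finger pad.
Only numpy, scipy, OpenCV 4.12 (cv2) and the standard library are available. Lean on these libraries where they do the work, as an engineer would, in place of code of your own. Each camera call takes 0.05 s, during which the arm holds its last target. There are 200 camera calls.

### The job

The steel slot gauge lies in the tray, hemmed in between two of the three standing pieces (large steel block, brass bush, small steel block). Set just those two pieces upright on the cork mat, then lay the gauge flat, centred in and along the white outline on the green plate, and last put the two pieces back in the tray, upright, exactly where and as they stood. Never have the third piece out of its place, and leave the brass key blank and the tape measure where they are.

Things in the scene. Friction and masses are not known exactly. Their poses are not given: they have to be found in the camera images.
- tray: fixed tray, dark floor, wooden rims, 132 (x) x 266 (y) x 10 high; origin at the centre of its underside, inner floor 4 above it, rims 6 wide. Five things stand in a row along its y, 45 apart: piece, flat thing, piece, flat thing, piece; which is where varies. Gaps along the row are 7 to 15, too narrow for a finger; along tray x each piece has 30 free to the rims
- gauge: pale grey steel slot gauge, flat bar 30 (x) x 80 (y) x 8 high, 0.12 kg, lying with its long y across the tray; origin at the centre of its underside. A notch 12 deep is cut into its +x side between y = -12 and +12; the end from y = -40 to -12 is solid over the full 30 width and can be gripped across x
- block_large: squared pale grey steel block with mottled faces, 40 (x) x 50 (y) x 30 high, 0.45 kg; origin at the centre of its underside; its long y lies across the tray (along tray x)
- bush: brass bush standing upright, round flange of diameter 38 up to height 13, above it a boss of diameter 28 up to height 34, 0.12 kg; origin at the centre of its underside; its yaw does not matter
- block_small: squared plain pale grey steel block, 30 (x) x 45 (y) x 20 high, 0.2 kg; origin at the centre of its underside; its x lies along tray x
- key: brass key blank, 24 (x) x 69 (y) x 8 high, lying flat in the tray with its y across it; origin at the centre of its underside; to be left alone
- mat: fixed cork mat, the side area for the cleared pieces, 90 (x) x 160 (y) x 3 thick; origin at the centre of its underside; swaps places with the plate
- plate: fixed green checking plate, 90 (x) x 120 (y) x 12 high; origin at the centre of its underside; on its top a white outline 36 x 86, long along y, centred, for the gauge
- tape: yellow tape measure, 62 x 73 x 31 high; origin at the centre of its underside; to be left alone
Things that resemble listed ones, but are neither listed nor needed, are in the scene too. Of the things that look like the gauge, take the one that is farthest to the robot's right at the start.

How it is judged:
By the outcome, as a careful person would: the job done as asked, in the order asked, and still so for the second after the job is handed in, with the robot touching nothing.
It also fails if it takes over 136 s, if anything falls off the work surface, if the arm or the gripper's body presses on something with over 40 N, if the wrist force passes 120 N, or if a joint passes its speed limit or range.

## Working session

There is one attempt and no reset: what is moved stays moved. The work goes in short steps, Python scripts to look and compute and a tool call to move; the robot and the scene stay as the last step left them, time stands still between calls to the robot, and variables do not carry over. Pictures are saved under pics/ and viewed, at most 14 in all, crops included, and the job is handed in when it is done.

Besides the shell and the picture viewer there is one more tool, called after "Emit:" by a JSON object that holds its "api" and its "payload". jog_arm: Moves the arm, as the interface text tells. Its arguments: {"type":"object","properties":{"deltas":{"type":"array"},"grip_force":{"type":"number"}},"required":["deltas"]}

```bash
mkdir -p pics; cat > h.py <<'E'
import numpy as np, cv2
from workcell import sensors, cams, order
from scipy.spatial.transform import Rotation as R
def ray(cam,uv,z,P=None):
    P=P or cams.camera_params(cam); K=np.array(P["K"]);Rm=cv2.Rodrigues(np.array(P["rvec"],float))[0];t=np.array(P["tvec"],float).ravel()
    o=-Rm.T@t; d=Rm.T@np.linalg.inv(K)@np.array([uv[0],uv[1],1.])
    return o+d*(z-o[2])/d[2]
def proj(cam,X,P=None):
    P=P or cams.camera_params(cam)
    return cv2.projectPoints(np.array(X,float).reshape(-1,3),np.array(P["rvec"],float),np.array(P["tvec"],float),np.array(P["K"],float),None)[0][:,0]
E
python3 - <<'E'
from h import *
o=sensors.get_obs(); print(o["clock"],o["tool_pos"],o["tool_rot"],o["width"])
for c in ["scene","side"]:
    im=cams.snapshot(c); cv2.imwrite(f"pics/{c}0.png",im)
    for q in ["tray","gauge","block_large","bush","block_small","key","mat","plate","tape"]:
        r=cams.spot_point(c,q); print(c,q,[(np.round(k["uv"]).tolist(),round(k["p"],2),np.round(ray(c,k["uv"],0.004 if q not in("tray","mat","plate","tape") else 0)[:2],3).tolist()) for k in r[:4]])
E
```

```text
0.0 [ 0.21535056 -0.63951554  0.23054872] [-3.09906541e+00 -5.07791166e-01  2.10718883e-04] 0.0855362456450427
scene tray [([386.0, 227.0], 0.92, [0.466, -0.255])]
scene gauge [([323.0, 245.0], 0.74, [0.301, -0.157]), ([399.0, 232.0], 0.69, [0.466, -0.299]), ([308.0, 205.0], 0.46, [0.406, -0.022])]
scene block_large []
scene bush [([357.0, 210.0], 0.72, [0.474, -0.153])]
scene block_small [([386.0, 223.0], 0.58, [0.474, -0.25])]
scene key [([374.0, 218.0], 0.51, [0.475, -0.21])]
scene mat []
scene plate [([274.0, 187.0], 0.68, [0.415, 0.118])]
scene tape [([464.0, 256.0], 0.71, [0.493, -0.48])]
side tray [([365.0, 252.0], 0.78, [0.477, -0.235])]
side gauge [([369.0, 268.0], 0.55, [0.469, -0.291])]
side block_large [([376.0, 284.0], 0.76, [0.469, -0.339])]
side bush []
side block_small []
side key [([361.0, 244.0], 0.64, [0.473, -0.214])]
side mat []
side plate [([408.0, 334.0], 0.51, [0.493, -0.469])]
side tape [([409.0, 333.0], 0.61, [0.495, -0.467])]
```

View pics/scene0.png

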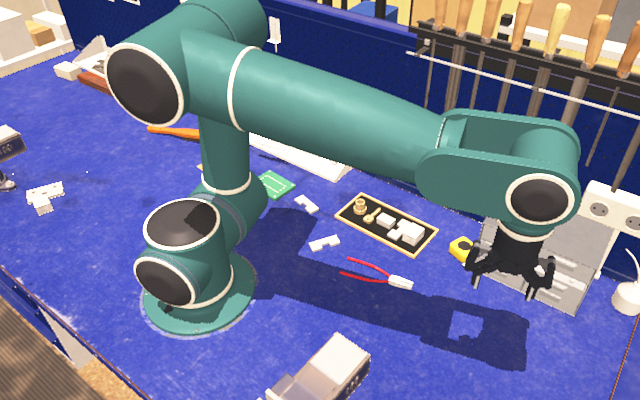

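View pics/side0.png

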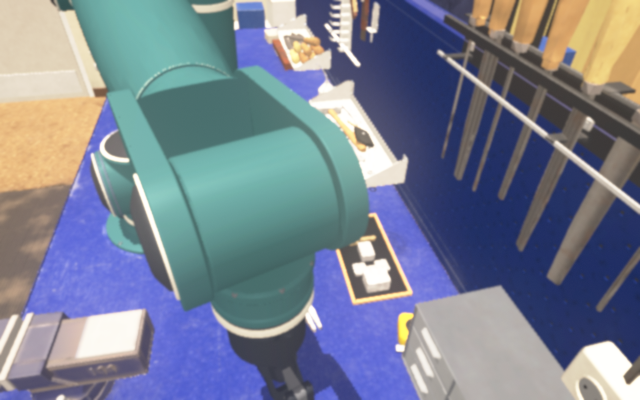

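The scene view shows, in tray order from left to right: bush (357,205), key (373,216), small block (386,220), gauge (397,232) and large block (410,230). The pieces to clear are therefore block_small and block_large. Next I'll look with the wrist camera.

Emit:
{"api": "jog_arm", "payload": {"deltas": [[0.9, -0.9, -0.4, 0, 0, 0, 1], [0.9, -0.9, -0.4, 0, 0, 0, 1], [0.9, -0.9, -0.4, 0, 0, 0, 1], [0.9, -0.9, -0.4, 0, 0, 0, 1], [0.9, -0.9, -0.4, 0, 0, 0, 1], [0.9, -0.9, -0.4, 0, 0, 0, 1], [0.9, -0.9, -0.4, 0, 0, 0, 1], [0.9, -0.9, -0.4, 0, 0, 0, 1], [0.9, -0.9, -0.4, 0, 0, 0, 1], [0.9, -0.9, -0.4, 0, 0, 0, 1], [0.9, -0.9, 0, 0, 0, 0, 1], [0, 0, 0, 0, 0, 0, 1]]}}

```text
clock: 2.5
tool_pos: [0.3716, -0.3248, 0.3318]
tool_rot: [3.099, 0.511, 0.001]
force: [0.1, -0.4, -0.0]
width: 0.0854
gripper_force: 0.0
```

```bash
cat >> h.py <<'E'
def look(tag,qs):
    o=sensors.get_obs(); P=cams.camera_params("wrist"); im=cams.snapshot("wrist"); cv2.imwrite(f"pics/{tag}.png",im); np.save(f"pics/{tag}.npy",P,allow_pickle=True)
    print(o["clock"],np.round(o["tool_pos"],4),np.round(o["tool_rot"],4)); Rm=cv2.Rodrigues(np.array(P["rvec"],float))[0]; print("cam",np.round(-Rm.T@np.array(P["tvec"],float).ravel(),3),"fwd",np.round(Rm[2],3))
    for q in qs:
        z=dict(mat=0,tray=0,plate=0,tape=0).get(q,.004)
        print(q,[(np.round(k["uv"]).tolist(),round(k["p"],2),np.round(ray("wrist",k["uv"],z,P)[:2],4).tolist()) for k in cams.spot_point("wrist",q)[:4]])
E
python3 - <<'E'
from h import *
look("w1",["tray","gauge","block_large","bush","block_small","key","plate","mat"])
E
```

```text
2.5 [ 0.3716 -0.3248  0.3318] [3.099e+00 5.112e-01 1.200e-03]
cam [ 0.447 -0.299  0.473] fwd [-0.294 -0.102 -0.95 ]
tray [([287.0, 49.0], 0.68, [0.4718, -0.2492])]
gauge [([85.0, 36.0], 0.89, [0.4078, -0.018]), ([185.0, 148.0], 0.67, [0.3136, -0.1589]), ([323.0, 61.0], 0.61, [0.4721, -0.2954])]
block_large [([352.0, 77.0], 0.86, [0.4665, -0.3353])]
bush [([214.0, 16.0], 0.7, [0.4784, -0.1587])]
block_small [([283.0, 47.0], 0.72, [0.4719, -0.2452])]
key [([249.0, 31.0], 0.62, [0.476, -0.2012])]
plate []
mat []
```

View pics/w1.png

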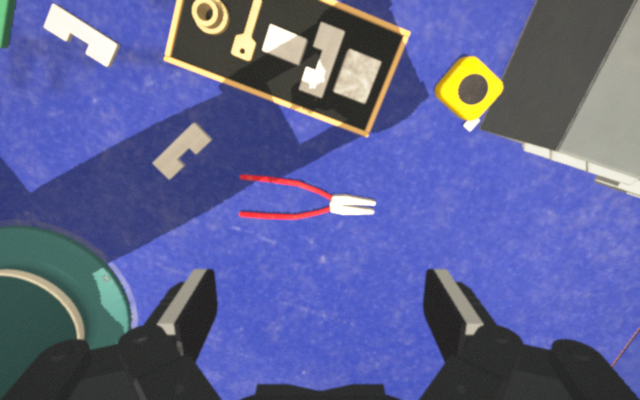

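The wrist view shows the tray at the top: bush (210,15), key (247,30), small block (284,43), gauge (322,60, notch toward lower left) and large block (357,75). The loose look-alikes are at (80,35) and (183,150). I'll align with the tray and centre over it.

Emit:
{"api": "jog_arm", "payload": {"deltas": [[0, 0, 0, 0, 0, 0.93, 1], [0, 0, 0, 0, 0, 0.93, 1], [0, 0, 0, 0, 0, 0.93, 1], [0, 0, 0, 0, 0, 0.93, 1], [0.8, -0.75, 0, 0, 0, 0, 1], [0.8, -0.75, 0, 0, 0, 0, 1], [0.8, -0.75, 0, 0, 0, 0, 1], [0.8, -0.75, 0, 0, 0, 0, 1], [0, 0, 0, 0, 0, 0, 1], [0, 0, 0, 0, 0, 0, 1]]}}

```text
clock: 4.2
tool_pos: [0.4554, -0.2569, 0.3312]
tool_rot: [3.14, -0.102, -0.0]
force: [0.1, -0.5, -0.5]
width: 0.0859
gripper_force: 0.0
```

```bash
python3 - <<'E'
from h import *
look("w2",["tray","gauge","block_large","bush","block_small","key"])
im=cv2.imread("pics/w2.png"); cv2.imwrite("pics/w2b.png",cv2.resize(im[0:300,100:500],None,fx=2,fy=2,interpolation=cv2.INTER_CUBIC))
E
```

```text
4.2 [ 0.4554 -0.2569  0.3312] [ 3.1399e+00 -1.0180e-01 -4.0000e-04]
cam [ 0.535 -0.262  0.473] fwd [-0.311  0.019 -0.95 ]
tray [([310.0, 136.0], 0.8, [0.4691, -0.2457]), ([381.0, 132.0], 0.63, [0.4685, -0.3374])]
gauge [([256.0, 247.0], 0.92, [0.3187, -0.1568]), ([147.0, 192.0], 0.83, [0.409, -0.0196]), ([347.0, 135.0], 0.69, [0.4689, -0.2936])]
block_large [([380.0, 135.0], 0.78, [0.4664, -0.335])]
bush [([243.0, 136.0], 0.8, [0.4763, -0.1595])]
block_small [([308.0, 134.0], 0.77, [0.4737, -0.2428])]
key [([274.0, 133.0], 0.76, [0.4774, -0.1997])]
```

View pics/w2b.png

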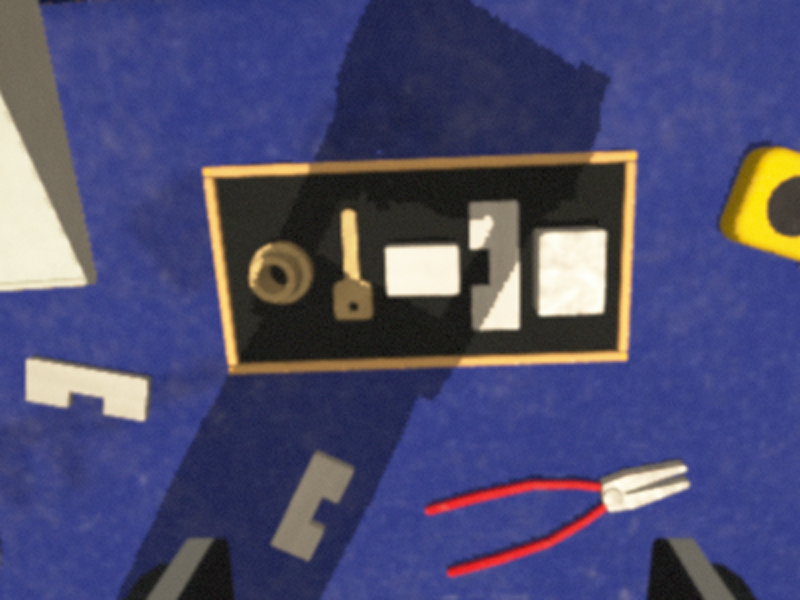

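The tray view shows, at crop pixels: bush (280,272), small block (422,269), gauge (494,265, notch facing the bush side) and large block (569,271). Next I'll measure edges in rectified views and try to find the mat from the other cameras.

```bash
cat >> h.py <<'E'
S=4000. # px/m
def ortho(tag,z,c,half,cam="wrist"):
    P=np.load(f"pics/{tag}.npy",allow_pickle=True).item(); im=cv2.imread(f"pics/{tag}.png")
    w=np.array([[c[0]+a*half,c[1]+b*half,z] for a,b in((1,1),(1,-1),(-1,-1),(-1,1))]); n=int(2*half*S)
    H=cv2.getPerspectiveTransform(proj(cam,w,P).astype(np.float32),np.float32([[0,0],[n,0],[n,n],[0,n]]))
    return cv2.warpPerspective(im,H,(n,n),flags=cv2.INTER_CUBIC)   # up=+x, left=+y
def rect(mask,c,half):
    cs=cv2.findContours(mask.astype(np.uint8),cv2.RETR_EXTERNAL,cv2.CHAIN_APPROX_NONE)[0]; k=max(cs,key=cv2.contourArea)
    (u,v),(w,h),a=cv2.minAreaRect(k); return np.round([c[0]+half-v/S,c[1]+half-u/S,w/S,h/S],4),round(a,1)
E
python3 - <<'E'
from h import *
for n,z,c in(("small",.024,(.472,-.243)),("large",.034,(.466,-.335))):
    o=ortho("w2",z,c,.04); g=o.min(2); 
    for t in(110,140): print(n,t,rect(g>t,c,.04))
P=np.load("pics/w2.npy",allow_pickle=True).item()
C=np.array([ray("wrist",(100+u/2,v/2),.010,P)[:2] for u,v in((203,168),(637,152),(628,362),(232,373))]);print(C,C.mean(0))
cv2.imwrite("pics/o.png",np.hstack([cv2.resize(ortho("w2",.012,(.469,-.293),.06),(400,400)),ortho("w2",.034,(.466,-.335),.05)]))
print(np.round(sensors.get_obs()["qpos"],3))
for c in("scene","side"):
    im=cams.snapshot(c);cv2.imwrite(f"pics/{c}1.png",im)
    for q in("mat","plate","bush"):print(c,q,[(np.round(k["uv"]).tolist(),round(k["p"],2),np.round(ray(c,k["uv"],0)[:2],3).tolist()) for k in cams.spot_point(c,q)[:3]])
E
```

```text
small 110 (array([ 0.4744, -0.2471,  0.0462,  0.0313]), 2.9)
small 140 (array([ 0.4744, -0.2471,  0.0453,  0.0304]), 3.0)
large 110 (array([ 0.4682, -0.3376,  0.0419,  0.0515]), 1.7)
large 140 (array([ 0.4681, -0.3378,  0.0406,  0.0506]), 2.1)
[[ 0.54262401 -0.11805005]
 [ 0.53487448 -0.38223885]
 [ 0.40308074 -0.37903307]
 [ 0.41253289 -0.11572278]] [ 0.47327803 -0.24876119]
[-0.562 -0.225  1.609  0.     1.758  1.074]
scene mat [([221.0, 170.0], 0.58, [0.379, 0.317])]
scene plate [([271.0, 184.0], 0.84, [0.422, 0.136])]
scene bush [([358.0, 211.0], 0.67, [0.475, -0.155])]
side mat [([291.0, 139.0], 0.61, [0.393, 0.319]), ([363.0, 251.0], 0.18, [0.473, -0.232])]
side plate [([308.0, 170.0], 0.82, [0.413, 0.129])]
side bush [([354.0, 228.0], 0.52, [0.475, -0.149])]
```

View pics/o.png

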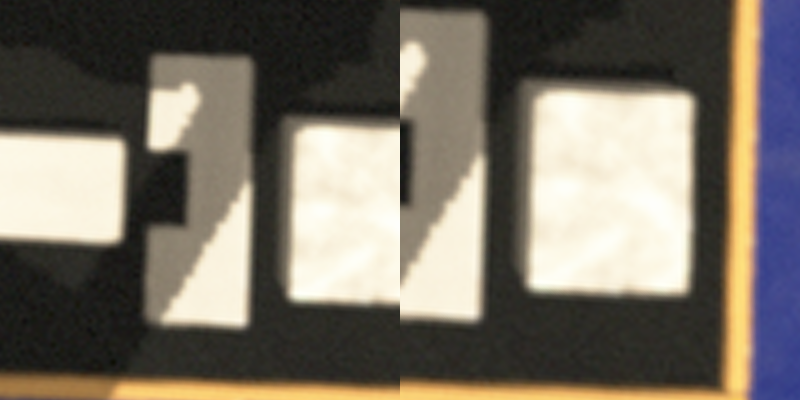

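The rectified view confirms the block edges are sharp: small block at (.4744,-.2471), yaw about -3°, and large block at (.468,-.3377), yaw about -2°. Now I'll turn the tool 90°, descend partway over the small block and look again.

Emit:
{"api": "jog_arm", "payload": {"deltas": [[0, 0, 0.4, 0, 0, -0.95, 0.7], [0, 0, 0.4, 0, 0, -0.95, 0.7], [0, 0, 0.4, 0, 0, -0.95, 0.7], [0, 0, 0.4, 0, 0, -0.95, 0.7], [0, 0, 0.4, 0, 0, -0.95, 0.7], [0, 0, 0.4, 0, 0, -0.95, 0.7], [0, 0, 0.4, 0, 0, -0.95, 0.7], [0, 0, 0.4, 0, 0, -0.95, 0.7], [0, 0, 0.4, 0, 0, -0.95, 0.7], [0, 0, 0.4, 0, 0, -0.95, 0.7], [0, 0, 0.4, 0, 0, -0.95, 0.7], [0, 0, 0.4, 0, 0, -0.95, 0.7]]}}

```text
clock: 6.45
tool_pos: [0.4557, -0.2565, 0.211]
tool_rot: [-2.651, -1.685, 0.0]
force: [-0.7, 0.9, -0.1]
width: 0.0597
gripper_force: 0.0
```

Emit:
{"api": "jog_arm", "payload": {"deltas": [[0, 0, 0.2, 0, 0, -0.95, 0.7], [0, 0, 0.2, 0, 0, -0.95, 0.7], [0, 0, 0.2, 0, 0, -0.95, 0.7], [0, 0, 0.2, 0, 0, -0.85, 0.7], [0.43, 0.74, 0, 0, 0, 0, 0.7], [0, 0, 0, 0, 0, 0, 0.7], [0, 0, 0, 0, 0, 0, 0.7]]}}

```text
clock: 7.32
tool_pos: [0.475, -0.2466, 0.1914]
tool_rot: [-2.281, -2.16, 0.0]
force: [-0.3, -0.1, -0.5]
width: 0.0596
gripper_force: 0.0
```

```bash
python3 - <<'E'
from h import *
look("w3",["block_small","block_large","gauge"])
for n,z,c in(("small",.024,(.474,-.247)),("large",.034,(.468,-.338))):
    o=ortho("w3",z,c,.035); g=o.min(2)
    for t in(110,140): print(n,t,rect(g>t,c,.035))
E
```

```text
7.325 [ 0.475  -0.2466  0.1914] [-2.2811e+00 -2.1600e+00  2.0000e-04]
cam [ 0.479 -0.166  0.333] fwd [-0.016 -0.313 -0.95 ]
block_small [([319.0, 172.0], 0.64, [0.4741, -0.2461])]
block_large [([313.0, 262.0], 0.56, [0.4632, -0.3395])]
gauge [([124.0, 76.0], 0.8, [0.3115, -0.1526]), ([318.0, 221.0], 0.57, [0.4703, -0.295])]
small 110 (array([ 0.474 , -0.245 ,  0.0487,  0.0314]), 2.2)
small 140 (array([ 0.474 , -0.2452,  0.0476,  0.0307]), 2.6)
large 110 (array([ 0.4681, -0.338 ,  0.0698,  0.0695]), 90.0)
large 140 (array([ 0.4684, -0.3347,  0.0606,  0.0698]), 0.6)
```

View pics/w3.png

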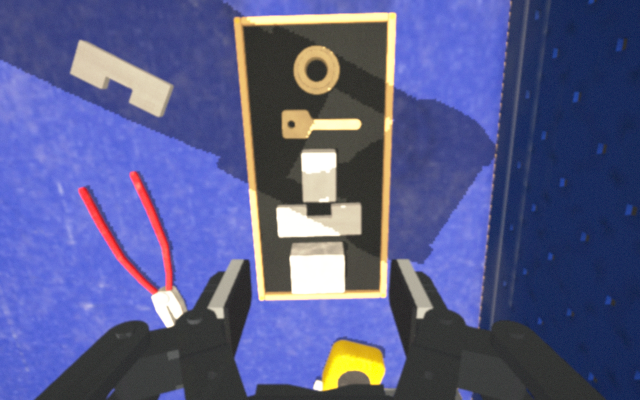

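The view shows the fingers straddling the row's line and the small block at (319,175), agreeing with the earlier measurement. Descend and grasp.

Emit:
{"api": "jog_arm", "payload": {"deltas": [[0, -0.04, 1, 0, 0, 0, 0.7], [0, 0, 1, 0, 0, 0, 0.7], [0, 0, 1, 0, 0, 0, 0.7], [0, 0, 1, 0, 0, 0, 0.7], [0, 0, 1, 0, 0, 0, 0.7], [0, 0, 1, 0, 0, 0, 0.7], [0, 0, 0.6, 0, 0, 0, 0.7], [0, 0, 0.5, 0, 0, 0, 0.7], [0, 0, 0.2, 0, 0, 0, 0.7], [0, 0, 0, 0, 0, 0, 0.7], [0, 0, 0, 0, 0, 0, 0.6]], "grip_force": 60}}

```text
clock: 8.9
tool_pos: [0.474, -0.2469, 0.0095]
tool_rot: [2.28, 2.16, 0.0]
force: [0.2, 0.0, -0.2]
width: 0.0512
gripper_force: 0.0
```

Emit:
{"api": "jog_arm", "payload": {"deltas": [[0, 0, 0, 0, 0, 0, 0.45], [0, 0, 0, 0, 0, 0, 0.4], [0, 0, 0, 0, 0, 0, 0.35], [0, 0, 0, 0, 0, 0, 0.2], [0, 0, 0, 0, 0, 0, 0.2], [0, 0, 0, 0, 0, 0, 0.2]]}}

```text
clock: 9.65
tool_pos: [0.474, -0.2468, 0.0093]
tool_rot: [2.281, 2.16, 0.0]
force: [-1.6, 0.6, 5.5]
width: 0.0282
gripper_force: 60.2
```

Gripped the small block. Now lift it and carry it toward the plate and mat.

Emit:
{"api": "jog_arm", "payload": {"deltas": [[0, 0, -0.3, 0, 0, 0, 0.2], [0, 0, -0.7, 0, 0, 0, 0.2], [0, 0, -1, 0, 0, 0, 0.2], [0, 0, -1, 0, 0, 0, 0.2], [0, 0, -1, 0, 0, 0, 0.2], [0, 0, -1, 0, 0, 0, 0.2], [0.5, -0.1, -1, 0, 0, 0, 0.2], [0.9, -0.3, -0.5, 0, 0, 0, 0.2], [1, -0.3, -0.5, 0, 0, 0, 0.2], [1, -0.3, -0.5, 0, 0, 0, 0.2], [1, -0.3, -0.5, 0, 0, 0, 0.2], [1, -0.3, -0.5, 0, 0, 0, 0.2]]}}

```text
clock: 11.15
tool_pos: [0.4406, -0.1089, 0.2229]
tool_rot: [2.28, 2.16, 0.001]
force: [-0.6, 0.5, -2.9]
width: 0.0282
gripper_force: 59.5
```

Emit:
{"api": "jog_arm", "payload": {"deltas": [[1, -0.3, -0.5, 0, 0, 0, 0.2], [1, -0.3, -0.5, 0, 0, 0, 0.2], [1, -0.3, -0.5, 0, 0, 0, 0.2], [1, -0.3, -0.5, 0, 0, 0, 0.2], [1, -0.3, -0.5, 0, 0, 0, 0.2], [1, -0.3, 0, 0, 0, 0, 0.2], [1, -0.3, 0, 0, 0, 0, 0.2], [1, -0.1, 0, 0, 0, 0, 0.2], [0, 0, 0, 0, 0, 0, 0.2], [0, 0, 0, 0, 0, 0, 0.2]]}}

```text
clock: 12.4
tool_pos: [0.3968, 0.0926, 0.2844]
tool_rot: [2.28, 2.16, 0.001]
force: [0.3, 0.1, -2.2]
width: 0.0284
gripper_force: 59.4
```

```bash
python3 - <<'E'
from h import *
look("w4",["plate","mat","block_small"])
E
```

```text
12.4 [0.3968 0.0926 0.2844] [2.2803e+00 2.1603e+00 5.0000e-04]
cam [0.401 0.173 0.426] fwd [-0.015 -0.313 -0.95 ]
plate [([332.0, 122.0], 0.77, [0.4132, 0.1277])]
mat []
block_small [([320.0, 264.0], 0.61, [0.3902, -0.0539])]
```

View pics/w4.png

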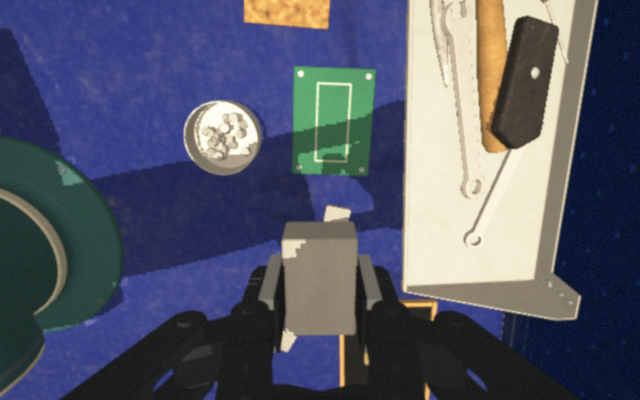

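The view shows the plate at (334,122) with its outline at (333,122), the mat's near edge at (243–329, 25), and the held block in the fingers at (320,265). Now the poses from that.

```bash
python3 - <<'E'
from h import *
P=np.load("pics/w4.npy",allow_pickle=True).item()
for n,z,l in(("mat",.003,[(243,23),(329,27)]),("plate",.012,[(293,66),(376,69),(371,178),(292,175)]),("outl",.012,[(317,82),(352,84),(348,161),(315,161)])):
    C=np.array([ray("wrist",p,z,P)[:2] for p in l]);print(n,np.round(C,4).tolist(),np.round(C.mean(0),4))
c=(.413,.128);o=ortho("w4",.012,c,.075);hsv=cv2.cvtColor(o,cv2.COLOR_BGR2HSV)
m=cv2.inRange(hsv,(50,60,30),(90,255,255));m=cv2.morphologyEx(m,cv2.MORPH_CLOSE,np.ones((25,25)));print("plate",rect(m,c,.075))
inn=cv2.erode(m,np.ones((41,41))); w=(hsv[...,1]<110)&(inn>0)&(hsv[...,2]>60)
w=cv2.morphologyEx(w.astype(np.uint8),cv2.MORPH_CLOSE,np.ones((9,9)));print("outline",rect(w,c,.075))
cv2.imwrite("pics/o4.png",np.hstack([o,cv2.merge([w*255]*3)])[:, :])
E
```

```text
mat [[0.3233, 0.2365], [0.4143, 0.2278]] [0.3688 0.2322]
plate [[0.3736, 0.1906], [0.4628, 0.1828], [0.4563, 0.0616], [0.3631, 0.0703]] [0.4139 0.1263]
outl [[0.3985, 0.1729], [0.4365, 0.1688], [0.4297, 0.0836], [0.3912, 0.0856]] [0.414  0.1277]
plate (array([0.4129, 0.1277, 0.1199, 0.0895]), 5.3)
outline (array([0.4127, 0.1256, 0.1035, 0.0785]), 5.1)
```

Emit:
{"api": "jog_arm", "payload": {"deltas": [[1, -0.12, 0.4, 0, 0, 0, 0.2], [1, -0.12, 0.4, 0, 0, 0, 0.2], [1, -0.12, 0.4, 0, 0, 0, 0.2], [1, -0.12, 0.4, 0, 0, 0, 0.2], [1, -0.12, 0.4, 0, 0, 0, 0.2], [1, -0.12, 0.4, 0, 0, 0, 0.2], [1, -0.12, 0.4, 0, 0, 0, 0.2], [1, -0.12, 0.4, 0, 0, 0, 0.2], [1, -0.12, 0.4, 0, 0, 0, 0.2], [1, -0.12, 0.4, 0, 0, 0, 0.2], [0.3, 0, 1, 0, 0, 0, 0.2], [0, 0, 1, 0, 0, 0, 0.2]]}}

```text
clock: 14.1
tool_pos: [0.3813, 0.3519, 0.133]
tool_rot: [2.281, 2.16, -0.0]
force: [-0.3, -0.4, -3.5]
width: 0.0285
gripper_force: 59.5
```

Emit:
{"api": "jog_arm", "payload": {"deltas": [[0, 0, 1, 0, 0, 0, 0.2], [0, 0, 1, 0, 0, 0, 0.2], [0, 0, 1, 0, 0, 0, 0.2], [0, 0, 0, 0, 0, 0, 0.2]]}}

```text
clock: 14.6
tool_pos: [0.3806, 0.3507, 0.0572]
tool_rot: [-2.281, -2.16, 0.005]
force: [0.5, -0.7, -1.6]
width: 0.0283
gripper_force: 59.6
```

Emit:
{"api": "jog_arm", "payload": {"deltas": [[0, 0, 0.8, 0, 0, 0, 0.2], [0, 0, 0.6, 0, 0, 0, 0.2], [0, 0, 0.4, 0, 0, 0, 0.2], [0, 0, 0.15, 0, 0, 0, 0.2], [0, 0, 0, 0, 0, 0, 0.2], [0, 0, 0, 0, 0, 0, 0.2]]}}

```text
clock: 15.35
tool_pos: [0.3813, 0.3519, 0.0106]
tool_rot: [2.281, 2.16, 0.001]
force: [-0.2, -0.9, -1.9]
width: 0.0288
gripper_force: 59.8
```

Emit:
{"api": "jog_arm", "payload": {"deltas": [[0, 0, 0.06, 0, 0, 0, 0.2], [0, 0, 0.04, 0, 0, 0, 0.2], [0, 0, 0, 0, 0, 0, 0.2]]}}

```text
clock: 15.72
tool_pos: [0.3812, 0.3518, 0.0083]
tool_rot: [2.281, 2.16, 0.001]
force: [-2.5, -2.6, 6.6]
width: 0.0285
gripper_force: 60.8
```

Emit:
{"api": "jog_arm", "payload": {"deltas": [[0, 0, -0.02, 0, 0, 0, 0.4], [0, 0, 0, 0, 0, 0, 0.5], [0, 0, 0, 0, 0, 0, 0.6], [0, 0, -0.5, 0, 0, 0, 0.7], [0, 0, -1, 0, 0, 0, 0.88], [0, 0, -1, 0, 0, 0, 0.88], [0, 0, -1, 0, 0, 0, 0.88], [-0.5, 0.1, -1, 0, 0, 0, 0.88], [-1, 0.18, -0.9, 0, 0, 0, 0.88], [-1, 0.18, -0.6, 0, 0, 0, 0.88], [-1, 0.18, -0.5, 0, 0, 0, 0.88], [-1, 0.18, -0.5, 0, 0, 0, 0.88]]}}

```text
clock: 17.23
tool_pos: [0.3954, 0.2374, 0.1845]
tool_rot: [2.281, 2.16, 0.002]
force: [0.4, 0.2, -0.1]
width: 0.0755
gripper_force: 0.0
```

```bash
python3 - <<'E'
from h import *
look("w5",["plate","mat","block_small"])
E
```

```text
17.225 [0.3954 0.2374 0.1845] [2.2806e+00 2.1602e+00 1.6000e-03]
cam [0.399 0.318 0.326] fwd [-0.015 -0.313 -0.95 ]
plate [([341.0, 274.0], 0.86, [0.4113, 0.1306])]
mat [([295.0, 91.0], 0.79, [0.378, 0.3113])]
block_small [([294.0, 41.0], 0.73, [0.3802, 0.3508])]
```

View pics/w5.png

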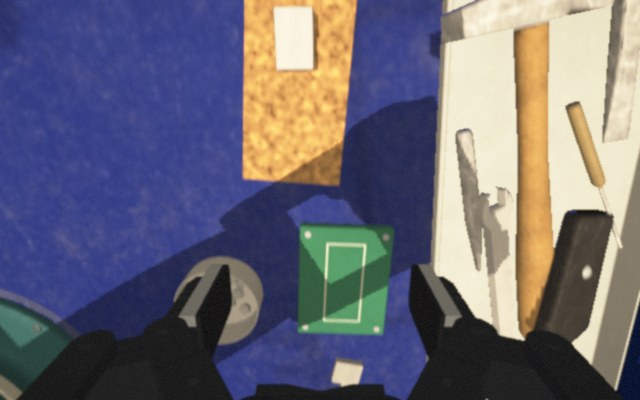

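The small block stands upright on the mat at (294,40). On to the large block.

Emit:
{"api": "jog_arm", "payload": {"deltas": [[-1, 0.18, 0, 0, 0, 0, 0.88], [-1, 0.18, 0, 0, 0, 0, 0.88], [-1, 0.18, 0, 0, 0, 0, 0.88], [-1, 0.18, 0, 0, 0, 0, 0.88], [-1, 0.18, 0, 0, 0, 0, 0.88], [-1, 0.18, 0, 0, 0, 0, 0.88], [-1, 0.18, 0, 0, 0, 0, 0.88], [-1, 0.18, 0, 0, 0, 0, 0.88], [-1, 0.18, 0, 0, 0, 0, 0.88], [-1, 0.18, 0, 0, 0, 0, 0.88], [-1, 0.18, 0, 0, 0, 0, 0.88], [-1, 0.18, 0, 0, 0, 0, 0.88]]}}

```text
clock: 18.92
tool_pos: [0.4332, -0.0644, 0.1828]
tool_rot: [-2.28, -2.161, 0.0]
force: [0.2, 0.3, 0.3]
width: 0.0757
gripper_force: 0.0
```

Emit:
{"api": "jog_arm", "payload": {"deltas": [[-1, 0.18, 0, 0, 0, 0, 0.88], [-1, 0.18, 0, 0, 0, 0, 0.88], [-1, 0.18, 0, 0, 0, 0, 0.88], [-1, 0.18, 0, 0, 0, 0, 0.88], [-1, 0.18, 0, 0, 0, 0, 0.88], [-1, 0.18, 0, 0, 0, 0, 0.88], [-1, 0.18, 0, 0, 0, 0, 0.88], [-1, 0.18, 0, 0, 0, 0, 0.88], [-0.5, 0.1, 0, 0, 0, 0, 0.88], [0, 0, 0, 0, 0, 0, 0.88], [0, 0, 0, 0, 0, 0, 0.88]]}}

```text
clock: 20.3
tool_pos: [0.4601, -0.2778, 0.183]
tool_rot: [-2.28, -2.161, -0.0]
force: [-0.6, 1.0, 1.0]
width: 0.075
gripper_force: 0.0
```

```bash
python3 - <<'E'
from h import *
look("w6",["block_large","gauge"])
im=cv2.imread("pics/w6.png"); cv2.imwrite("pics/w6b.png",cv2.resize(im[0:300,170:470],None,fx=2,fy=2,interpolation=cv2.INTER_CUBIC))
E
```

```text
20.3 [ 0.4601 -0.2778  0.183 ] [-2.2801e+00 -2.1607e+00 -1.0000e-04]
cam [ 0.464 -0.197  0.325] fwd [-0.016 -0.313 -0.95 ]
block_large [([331.0, 235.0], 0.76, [0.4674, -0.338])]
gauge [([334.0, 191.0], 0.92, [0.4728, -0.2939]), ([128.0, 36.0], 0.64, [0.3102, -0.1536])]
```

View pics/w6b.png

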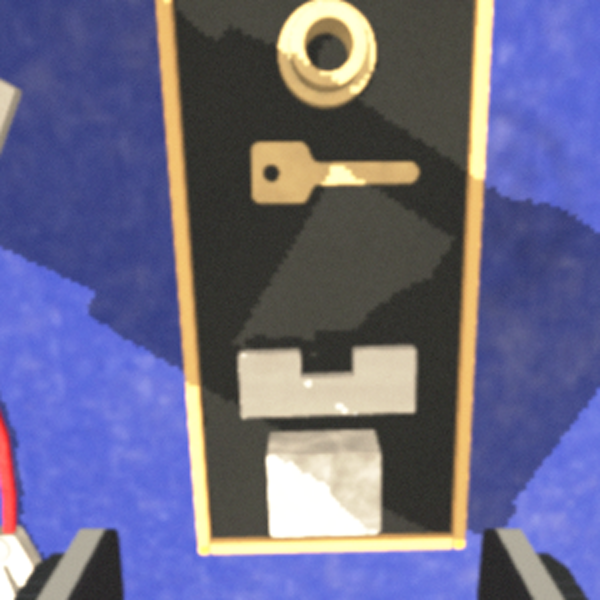

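The view shows gauge corners (crop) at about (239,352), (416,346), (416,412) and (241,418), and the large block's near top edge at (272,536)–(380,534). I'll convert these.

```bash
python3 - <<'E'
from h import *
P=np.load("pics/w6.npy",allow_pickle=True).item()
for n,z,l in(("largenear",.034,[(271,537),(381,534)]),("gauge",.012,[(239,352),(416,346),(416,412),(241,418)]),("rim",.01,[(198,554),(467,547)])):
    C=np.array([ray("wrist",(170+u/2,v/2),z,P)[:2] for u,v in l]);d=C[1]-C[0];print(n,np.round(C,4).tolist(),np.round(C.mean(0),4),np.degrees(np.arctan2(d[1],d[0])),np.linalg.norm(d))
c=(.472,-.294);o=ortho("w6",.012,c,.05);cv2.imwrite("pics/o6.png",o);print("gauge",rect(o.min(2)>80,c,.05))
c=(.468,-.338);o2=ortho("w6",.034,c,.035);cv2.imwrite("pics/o6b.png",o2)
for t in (80,100,120):print(rect(o2.min(2)>t,c,.035))
E
```

```text
largenear [[0.443, -0.3568], [0.4927, -0.3579]] [ 0.4678 -0.3574] -1.324296219035874 0.049725428786489445
gauge [[0.4332, -0.2756], [0.5121, -0.2771], [0.512, -0.3082], [0.4316, -0.3068]] [ 0.4722 -0.2919] -1.066077150972793 0.07890527366213233
rim [[0.4046, -0.3774], [0.5372, -0.3807]] [ 0.4709 -0.3791] -1.3934410234042094 0.13260259090688342
gauge (array([ 0.4714, -0.2917,  0.0339,  0.0818]), 1.3)
(array([ 0.4681, -0.339 ,  0.0698,  0.0675]), 90.0)
(array([ 0.4681, -0.3393,  0.0698,  0.067 ]), 90.0)
(array([ 0.4675, -0.3324,  0.0517,  0.0509]), 1.1)
```

Emit:
{"api": "jog_arm", "payload": {"deltas": [[0, 0, 0, 0, 0, -0.23, 0.88], [-0.8, 0.13, 0.5, 0, 0, 0, 0.88], [-0.8, 0.13, 0.5, 0, 0, 0, 0.88], [-0.77, 0.13, 0.5, 0, 0, 0, 0.88], [0, 0, 0.8, 0, 0, 0, 0.88], [0, 0, 0.8, 0, 0, 0, 0.88], [0, 0, 0.8, 0, 0, 0, 0.88], [0, 0, 0.8, 0, 0, 0, 0.88], [0, 0, 0, 0, 0, 0, 0.88], [0, 0, 0, 0, 0, 0, 0.88]]}}

```text
clock: 21.7
tool_pos: [0.4682, -0.3381, 0.0662]
tool_rot: [2.254, 2.187, 0.0]
force: [0.2, 0.1, 0.4]
width: 0.0751
gripper_force: 0.0
```

Emit:
{"api": "jog_arm", "payload": {"deltas": [[0, 0, 0.8, 0, 0, 0, 0.88], [0, 0, 0.8, 0, 0, 0, 0.88], [0, 0, 0.5, 0, 0, 0, 0.88], [0, 0, 0.17, 0, 0, 0, 0.88], [0, 0, 0, 0, 0, 0, 0.75], [0, 0, 0, 0, 0, 0, 0.65], [0, 0, 0, 0, 0, 0, 0.6], [0, 0, 0, 0, 0, 0, 0.45], [0, 0, 0, 0, 0, 0, 0.45], [0, 0, 0, 0, 0, 0, 0.45], [0, 0, 0, 0, 0, 0, 0.45]], "grip_force": 80}}

```text
clock: 23.08
tool_pos: [0.4683, -0.3383, 0.0097]
tool_rot: [2.254, 2.187, 0.0]
force: [-0.4, 0.8, 6.6]
width: 0.0483
gripper_force: 84.7
```

Emit:
{"api": "jog_arm", "payload": {"deltas": [[0, 0, -0.3, 0, 0, 0, 0.45], [0, 0, -0.7, 0, 0, 0, 0.45], [0, 0, -1, 0, 0, 0, 0.45], [0, 0, -1, 0, 0, 0, 0.45], [0, 0, -1, 0, 0, 0, 0.45], [0, 0, -1, 0, 0, 0, 0.45], [0.5, -0.1, -1, 0, 0, 0, 0.45], [1, -0.19, -0.5, 0, 0, 0, 0.45], [1, -0.19, 0, 0, 0, 0, 0.45], [1, -0.19, 0, 0, 0, 0, 0.45], [1, -0.19, 0, 0, 0, 0, 0.45], [1, -0.19, 0, 0, 0, 0, 0.45]]}}

```text
clock: 24.58
tool_pos: [0.4454, -0.1985, 0.1716]
tool_rot: [2.255, 2.188, 0.0]
force: [-0.1, -0.3, -4.9]
width: 0.0487
gripper_force: 83.9
```

Emit:
{"api": "jog_arm", "payload": {"deltas": [[1, -0.19, 0, 0, 0, 0, 0.45], [1, -0.19, 0, 0, 0, 0, 0.45], [1, -0.19, 0, 0, 0, 0, 0.45], [1, -0.19, 0, 0, 0, 0, 0.45], [1, -0.19, 0, 0, 0, 0, 0.45], [1, -0.19, 0, 0, 0, 0, 0.45], [1, -0.19, 0, 0, 0, 0, 0.45], [1, -0.19, 0, 0, 0, 0, 0.45], [1, -0.19, 0, 0, 0, 0, 0.45], [1, -0.19, 0, 0, 0, 0, 0.45], [1, -0.19, 0, 0, 0, 0, 0.45], [1, -0.19, 0, 0, 0, 0, 0.45]]}}

```text
clock: 26.08
tool_pos: [0.3972, 0.1028, 0.1716]
tool_rot: [2.254, 2.188, 0.0]
force: [-1.1, -0.2, -6.5]
width: 0.0485
gripper_force: 83.9
```

Emit:
{"api": "jog_arm", "payload": {"deltas": [[1, -0.19, 0, 0, 0, 0, 0.45], [1, -0.19, 0, 0, 0, 0, 0.45], [1, -0.19, 0, 0, 0, 0, 0.45], [1, -0.19, 0, 0, 0, 0, 0.45], [1, -0.19, 0, 0, 0, 0, 0.45], [0, 0, 0.8, 0, 0, 0, 0.45], [0, 0, 0.5, 0, 0, 0, 0.45], [0, 0, 0, 0, 0, 0, 0.45]]}}

```text
clock: 27.08
tool_pos: [0.3774, 0.2267, 0.1375]
tool_rot: [-2.255, -2.187, 0.003]
force: [-0.4, 0.0, -6.1]
width: 0.0485
gripper_force: 83.7
```

Emit:
{"api": "jog_arm", "payload": {"deltas": [[0.7, -0.08, 0.2, 0, 0, 0, 0.45], [0.7, -0.08, 0.5, 0, 0, 0, 0.45], [0.6, -0.08, 0.8, 0, 0, 0, 0.45], [0, 0, 1, 0, 0, 0, 0.45], [0, 0, 1, 0, 0, 0, 0.45], [0, 0, 0.8, 0, 0, 0, 0.45], [0, 0, 0.5, 0, 0, 0, 0.45], [0, 0, 0.2, 0, 0, 0, 0.45], [0, 0, 0, 0, 0, 0, 0.45], [0, 0, 0, 0, 0, 0, 0.45]]}}

```text
clock: 28.32
tool_pos: [0.3738, 0.2779, 0.0145]
tool_rot: [2.255, 2.187, 0.002]
force: [0.3, 0.1, -3.9]
width: 0.0486
gripper_force: 83.8
```

Emit:
{"api": "jog_arm", "payload": {"deltas": [[0, 0, 0.12, 0, 0, 0, 0.45], [0, 0, 0.08, 0, 0, 0, 0.45], [0, 0, 0.04, 0, 0, 0, 0.45], [0, 0, 0, 0, 0, 0, 0.45], [0, 0, 0, 0, 0, 0, 0.45]]}}

```text
clock: 28.95
tool_pos: [0.3737, 0.2777, 0.0087]
tool_rot: [2.255, 2.188, 0.001]
force: [-5.7, -3.7, 9.1]
width: 0.0487
gripper_force: 85.5
```

Emit:
{"api": "jog_arm", "payload": {"deltas": [[0, 0, -0.02, 0, 0, 0, 0.65], [0, 0, 0, 0, 0, 0, 0.75], [0, 0, 0, 0, 0, 0, 0.85], [0, 0, -0.5, 0, 0, 0, 0.85], [0, 0, -1, 0, 0, 0, 0.85], [0, 0, -1, 0, 0, 0, 0.85], [0, 0, -1, 0, 0, 0.9, 0.7], [0, 0, -1, 0, 0, 1, 0.7], [0, 0, -1, 0, 0, 1, 0.6], [0, 0, -1, 0, 0, 1, 0.6], [0, 0, -1, 0, 0, 1, 0.55], [0, 0, 0, 0, 0, 1, 0.55]]}}

```text
clock: 30.45
tool_pos: [0.374, 0.2779, 0.1989]
tool_rot: [-2.815, -1.394, -0.006]
force: [0.3, 0.8, -0.3]
width: 0.0471
gripper_force: 0.0
```

Emit:
{"api": "jog_arm", "payload": {"deltas": [[0, 0, 0, 0, 0, 1, 0.55], [0, 0, 0, 0, 0, 1, 0.55], [0, 0, 0, 0, 0, 1, 0.55], [0, 0, 0, 0, 0, 1, 0.55], [0, 0, 0, 0, 0, 1, 0.55], [0, 0, 0, 0, 0, 1, 0.55], [0, 0, 0, 0, 0, 1, 0.55], [0, 0, 0, 0, 0, 1, 0.55], [0, 0, 0, 0, 0, 1, 0.55], [0, 0, 0, 0, 0, 0, 0.55], [0, 0, 0, 0, 0, 0, 0.55]]}}

```text
clock: 31.82
tool_pos: [0.3735, 0.2776, 0.1962]
tool_rot: [-3.141, 0.027, -0.0]
force: [-0.0, 0.4, 0.1]
width: 0.0468
gripper_force: 0.0
```

```bash
python3 - <<'E'
from h import *
look("w7",["plate","mat","block_small","block_large"])
E
```

```text
31.825 [0.3735 0.2776 0.1962] [-3.1412e+00  2.7200e-02 -5.0000e-04]
cam [0.453 0.277 0.338] fwd [-0.311  0.004 -0.95 ]
plate []
mat [([284.0, 167.0], 0.57, [0.3774, 0.3117])]
block_small [([240.0, 165.0], 0.85, [0.3806, 0.3529])]
block_large [([316.0, 170.0], 0.6, [0.3748, 0.2811])]
```

Emit:
{"api": "jog_arm", "payload": {"deltas": [[0.23, 0.98, 0, 0, 0, 0, 0.55], [0.23, 0.98, 0, 0, 0, 0, 0.55], [0.23, 0.98, 0, 0, 0, 0, 0.55], [0.23, 0.98, 0, 0, 0, 0, 0.55], [0.23, 0.98, 0, 0, 0, 0, 0.55], [0.23, 0.98, 0, 0, 0, 0, 0.55], [0.23, 0.98, 0, 0, 0, 0, 0.55], [0.23, 0.98, 0, 0, 0, 0, 0.55], [0.23, 0.98, 0, 0, 0, 0, 0.55], [0.23, 0.98, 0, 0, 0, 0, 0.55], [0.23, 0.98, 0, 0, 0, 0, 0.55], [0.23, 0.98, 0, 0, 0, 0, 0.55]]}}

```text
clock: 33.58
tool_pos: [0.4367, -0.0186, 0.1959]
tool_rot: [-3.141, 0.03, -0.0]
force: [-0.6, 0.2, 0.5]
width: 0.0472
gripper_force: 0.0
```

Emit:
{"api": "jog_arm", "payload": {"deltas": [[0.23, 0.98, 0, 0, 0, 0, 0.55], [0.23, 0.98, 0, 0, 0, 0, 0.55], [0.23, 0.98, 0, 0, 0, 0, 0.55], [0.23, 0.98, 0, 0, 0, 0, 0.55], [0.23, 0.98, 0, 0, 0, 0, 0.55], [0.23, 0.98, 0, 0, 0, 0, 0.55], [0.23, 0.98, 0, 0, 0, 0, 0.55], [0.23, 0.98, 0, 0, 0, 0, 0.55], [0.23, 0.98, 0, 0, 0, 0, 0.55], [0, 0, 0, 0, 0, 0, 0.55], [0, 0, 0, 0, 0, 0, 0.55]]}}

```text
clock: 34.95
tool_pos: [0.484, -0.2391, 0.1957]
tool_rot: [-3.141, 0.031, 0.0]
force: [-1.0, 0.9, -0.6]
width: 0.0474
gripper_force: 0.0
```

```bash
python3 - <<'E'
from h import *
look("w8",["gauge","bush"])
im=cv2.imread("pics/w8.png"); cv2.imwrite("pics/w8b.png",cv2.resize(im[0:300,170:470],None,fx=2,fy=2,interpolation=cv2.INTER_CUBIC))
E
```

```text
34.95 [ 0.484  -0.2391  0.1957] [-3.1411e+00  3.1100e-02  4.0000e-04]
cam [ 0.564 -0.24   0.337] fwd [-0.312  0.005 -0.95 ]
gauge [([104.0, 249.0], 0.96, [0.4075, -0.018]), ([373.0, 184.0], 0.91, [0.4707, -0.29])]
bush [([234.0, 182.0], 0.89, [0.4752, -0.1565])]
```

View pics/w8b.png

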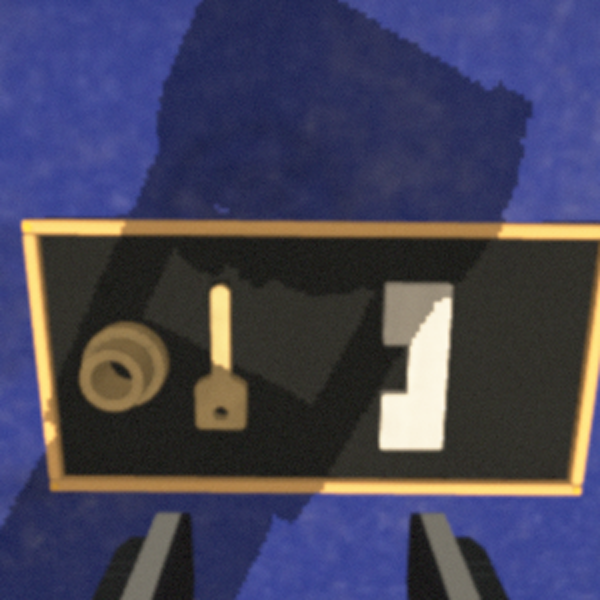

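The gauge stands alone, with crop corners at (385,282), (453,283), (443,450) and (380,450).

```bash
python3 - <<'E'
from h import *
P=np.load("pics/w8.npy",allow_pickle=True).item()
C=np.array([ray("wrist",(170+u/2,v/2),.012,P)[:2] for u,v in[(385,282),(453,283),(443,450),(380,450)]]);print(np.round(C,4).tolist(),np.round(C.mean(0),4))
d=(C[0]+C[1]-C[2]-C[3]);print(np.degrees(np.arctan2(d[1],d[0])))
c=(.472,-.292);o=ortho("w8",.012,c,.05);print("gauge",rect(o.min(2)>80,c,.05))
E
```

```text
[[0.5131, -0.278], [0.5121, -0.3087], [0.4312, -0.3076], [0.4318, -0.2771]] [ 0.472  -0.2929]
-0.7190026078620572
gauge (array([ 0.4721, -0.2923,  0.0323,  0.0816]), 1.1)
```

Emit:
{"api": "jog_arm", "payload": {"deltas": [[0.2, 0.72, 0.6, 0, 0, 0, 0.55], [0.2, 0.71, 0.6, 0, 0, 0, 0.55], [0.2, 0.71, 0.8, 0, 0, 0, 0.55], [0, 0, 1, 0, 0, 0, 0.55], [0, 0, 1, 0, 0, 0, 0.55], [0, 0, 1, 0, 0, 0, 0.55], [0, 0, 1, 0, 0, 0, 0.55], [0, 0, 0.6, 0, 0, 0, 0.55], [0, 0, 0.4, 0, 0, 0, 0.55], [0, 0, 0, 0, 0, 0, 0.55], [0, 0, 0, 0, 0, 0, 0.55]]}}

```text
clock: 36.48
tool_pos: [0.4984, -0.2933, 0.0216]
tool_rot: [3.141, -0.031, 0.001]
force: [-0.1, 0.6, 0.3]
width: 0.0472
gripper_force: 0.0
```

Emit:
{"api": "jog_arm", "payload": {"deltas": [[0, 0, 0.3, 0, 0, 0, 0.5], [0, 0, 0.2, 0, 0, 0, 0.45], [0, 0, 0.13, 0, 0, 0, 0.42], [0, 0, 0, 0, 0, 0, 0.4], [0, 0, 0, 0, 0, 0, 0.38], [0, 0, 0, 0, 0, 0, 0.2], [0, 0, 0, 0, 0, 0, 0.2], [0, 0, 0, 0, 0, 0, 0.2], [0, 0, 0, 0, 0, 0, 0.2]], "grip_force": 60}}

```text
clock: 37.6
tool_pos: [0.4982, -0.2931, 0.0056]
tool_rot: [3.141, -0.031, 0.001]
force: [-1.2, 0.1, 4.9]
width: 0.0274
gripper_force: 59.8
```

Emit:
{"api": "jog_arm", "payload": {"deltas": [[0, 0, -0.2, 0, 0, 0, 0.2], [0, 0, -0.5, 0, 0, 0, 0.2], [0, 0, -0.9, 0, 0, 0, 0.2], [0, 0, -1, 0, 0, 0, 0.2], [0, 0, -1, 0, 0, -0.5, 0.2], [0, 0, -1, 0, 0, -0.85, 0.2], [0, 0, -1, 0, 0, -1, 0.2], [0, 0, -1, 0, 0, -1, 0.2], [0, 0, -1, 0, 0, -1, 0.2], [0, 0, -0.4, 0, 0, -1, 0.2], [0, 0, 0, 0, 0, -1, 0.2], [0, 0, 0, 0, 0, -1, 0.2]]}}

```text
clock: 39.1
tool_pos: [0.4979, -0.2929, 0.206]
tool_rot: [2.921, 1.155, 0.001]
force: [-0.1, 0.4, -1.3]
width: 0.0275
gripper_force: 59.3
```

Emit:
{"api": "jog_arm", "payload": {"deltas": [[0, 0, 0, 0, 0, -1, 0.2], [0, 0, 0, 0, 0, -1, 0.2], [0, 0, 0, 0, 0, -1, 0.2], [0, 0, 0, 0, 0, -1, 0.2], [0, 0, 0, 0, 0, -1, 0.2], [0, 0, 0, 0, 0, -1, 0.2], [0, 0, 0, 0, 0, -1, 0.2], [0.4, -0.15, 0, 0, 0, 0, 0.2], [1, -0.35, 0, 0, 0, 0, 0.2], [1, -0.35, 0, 0, 0, 0, 0.2], [1, -0.35, 0, 0, 0, 0, 0.2], [1, -0.35, 0, 0, 0, 0, 0.2]]}}

```text
clock: 40.6
tool_pos: [0.4684, -0.1786, 0.2055]
tool_rot: [2.32, 2.118, 0.0]
force: [0.3, 0.0, -1.8]
width: 0.0278
gripper_force: 59.3
```

Emit:
{"api": "jog_arm", "payload": {"deltas": [[1, -0.35, 0, 0, 0, 0, 0.2], [1, -0.35, 0, 0, 0, 0, 0.2], [1, -0.35, 0, 0, 0, 0, 0.2], [1, -0.35, 0, 0, 0, 0, 0.2], [1, -0.35, 0, 0, 0, 0, 0.2], [1, -0.35, 0, 0, 0, 0, 0.2], [1, -0.35, 0, 0, 0, 0, 0.2], [1, -0.35, 0, 0, 0, 0, 0.2], [1, -0.35, 0, 0, 0, 0, 0.2], [0, 0, 0, 0, 0, 0, 0.2], [0, 0, 0, 0, 0, 0, 0.2]]}}

```text
clock: 41.98
tool_pos: [0.4101, 0.051, 0.2053]
tool_rot: [2.317, 2.121, 0.0]
force: [0.2, -0.5, -0.6]
width: 0.0279
gripper_force: 59.3
```

```bash
python3 - <<'E'
from h import *
look("w9",["plate","mat","gauge"])
c=(.413,.128);o=ortho("w9",.012,c,.07);cv2.imwrite("pics/o9.png",o)
cv2.imwrite("pics/w9b.png",np.hstack([o,cv2.resize(cv2.imread("pics/w9.png")[:350],None,fx=.375,fy=1.6)[:, :]]))
E
```

```text
41.975 [0.4101 0.051  0.2053] [2.3174e+00 2.1205e+00 4.0000e-04]
cam [0.417 0.131 0.347] fwd [-0.026 -0.313 -0.95 ]
plate [([317.0, 85.0], 0.77, [0.4143, 0.1287]), ([321.0, 324.0], 0.57, [0.396, -0.13])]
mat []
gauge [([321.0, 322.0], 0.83, [0.3964, -0.1251]), ([323.0, 228.0], 0.56, [0.4084, -0.0112])]
```

View pics/w9.png

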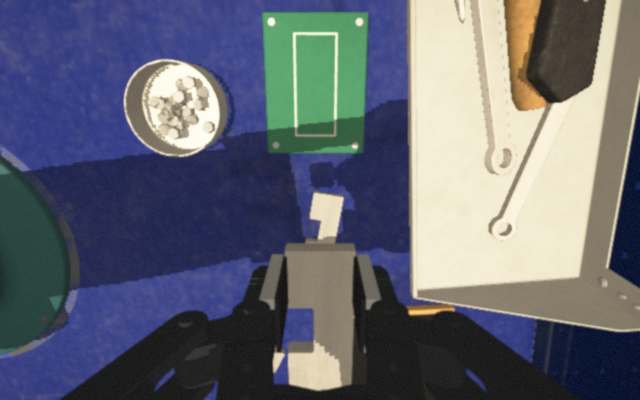

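The outline is at about (294,32), (338,33), (336,136), (296,136), and the gauge is held by its end at (320,250). I'll fit the outline in code.

```bash
python3 - <<'E'
from h import *
c=(.413,.128);o=ortho("w9",.012,c,.052).astype(float);r=o[...,2]-.5*0;  # red is low on green
b=(o[...,2]/(o[...,1]+1)); m=(b>.62).astype(np.uint8)
n,l,st,ce=cv2.connectedComponentsWithStats(m)
for i in np.argsort(-st[1:,4])[:4]+1:
    print(st[i],rect(l==i,c,.052))
P=np.load("pics/w9.npy",allow_pickle=True).item()
for q in([(294,33),(338,33),(335.5,135.5),(295.5,135.5)],[(263,12),(369,12),(366,153),(268,153)]):
    C=np.array([ray("wrist",p,.012,P)[:2] for p in q]);d=C[0]+C[1]-C[2]-C[3];print(np.round(C.mean(0),4),90-np.degrees(np.arctan2(d[1],d[0])))
E
```

```text
[   25   113   371   191 16571] (array([0.4129, 0.1275, 0.0903, 0.0406]), 5.1)
[    0     0   416    51 12550] (array([0.4588, 0.1281, 0.0125, 0.1038]), 90.0)
[    0   368   416    48 12147] (array([0.3671, 0.1281, 0.1037, 0.0117]), 0.0)
[  0  26  33  34 875] (array([0.4544, 0.176 , 0.0082, 0.008 ]), 90.0)
[0.4135 0.1275] 5.549592976637783
[0.4142 0.1273] 4.790564883879014
```

Emit:
{"api": "jog_arm", "payload": {"deltas": [[0.8, -0.04, 0, 0, 0, 0, 0.2], [0.9, -0.04, 0, 0, 0, 0, 0.2], [0.9, -0.04, 0.4, 0, 0, 0, 0.2], [0.8, -0.04, 0.8, 0, 0, 0, 0.2], [0.71, 0, 1, 0, 0, 0, 0.2], [0, 0, 1, 0, 0, 0, 0.2], [0, 0, 1, 0, 0, 0, 0.2], [0, 0, 1, 0, 0, 0, 0.2], [0, 0, 1, 0, 0, 0, 0.2], [0, 0, 0.6, 0, 0, 0, 0.2], [0, 0, 0.4, 0, 0, 0, 0.2], [0, 0, 0, 0, 0, 0, 0.2]]}}

```text
clock: 43.68
tool_pos: [0.4153, 0.1536, 0.0249]
tool_rot: [-2.317, -2.121, 0.001]
force: [0.3, -0.1, -1.0]
width: 0.0275
gripper_force: 59.3
```

Emit:
{"api": "jog_arm", "payload": {"deltas": [[0, 0, 0.15, 0, 0, 0, 0.2], [0, 0, 0.1, 0, 0, 0, 0.2], [0, 0, 0.1, 0, 0, 0, 0.2], [0, 0, 0, 0, 0, 0, 0.2]]}}

```text
clock: 44.18
tool_pos: [0.4153, 0.1537, 0.0162]
tool_rot: [-2.317, -2.122, 0.0]
force: [-0.2, 0.2, -1.3]
width: 0.0279
gripper_force: 59.3
```

Another 2.5 mm down, then release, rise and check.

Emit:
{"api": "jog_arm", "payload": {"deltas": [[0, 0, 0.06, 0, 0, 0, 0.2], [0, 0, 0.03, 0, 0, 0, 0.2], [0, 0, 0, 0, 0, 0, 0.2]]}}

```text
clock: 44.55
tool_pos: [0.4153, 0.1537, 0.014]
tool_rot: [-2.317, -2.122, 0.0]
force: [0.5, 0.5, -1.1]
width: 0.0279
gripper_force: 59.3
```

Emit:
{"api": "jog_arm", "payload": {"deltas": [[0, 0, 0, 0, 0, 0, 0.36], [0, 0, 0, 0, 0, 0, 0.42], [0, 0, 0, 0, 0, 0, 0.5], [0, 0, -0.4, 0, 0, 0, 0.6], [0, 0, -1, 0, 0, 0, 0.6], [0, 0, -1, 0, 0, 0, 0.6], [-0.8, 0, -1, 0, 0, 0, 0.6], [-1, 0, -1, 0, 0, 0, 0.6], [-1, 0, -1, 0, 0, 0, 0.6], [-1, 0, -1, 0, 0, 0, 0.6], [0, 0, 0, 0, 0, 0, 0.6], [0, 0, 0, 0, 0, 0, 0.6]]}}

```text
clock: 46.05
tool_pos: [0.4069, 0.0593, 0.1738]
tool_rot: [-2.317, -2.121, -0.0]
force: [-0.6, 0.2, -1.0]
width: 0.0514
gripper_force: 0.0
```

```bash
python3 - <<'E'
from h import *
look("w10",["plate","gauge"])
o=ortho("w10",.012,(.413,.1275),.065);o2=ortho("w10",.020,(.413,.1275),.05)
cv2.imwrite("pics/w10b.png",np.hstack([o[:, 60:460],cv2.resize(o2,(400,400),)[0:0] if 0 else cv2.copyMakeBorder(o2,60,60,0,0,0)]))
E
```

```text
46.05 [0.4069 0.0593 0.1738] [-2.3169 -2.1213 -0.    ]
cam [0.414 0.14  0.315] fwd [-0.027 -0.312 -0.95 ]
plate [([319.0, 96.0], 0.92, [0.4124, 0.1281])]
gauge [([327.0, 250.0], 0.91, [0.4075, -0.013]), ([322.0, 100.0], 0.57, [0.4142, 0.1247]), ([248.0, 369.0], 0.56, [0.3117, -0.146])]
```

View pics/w10b.png

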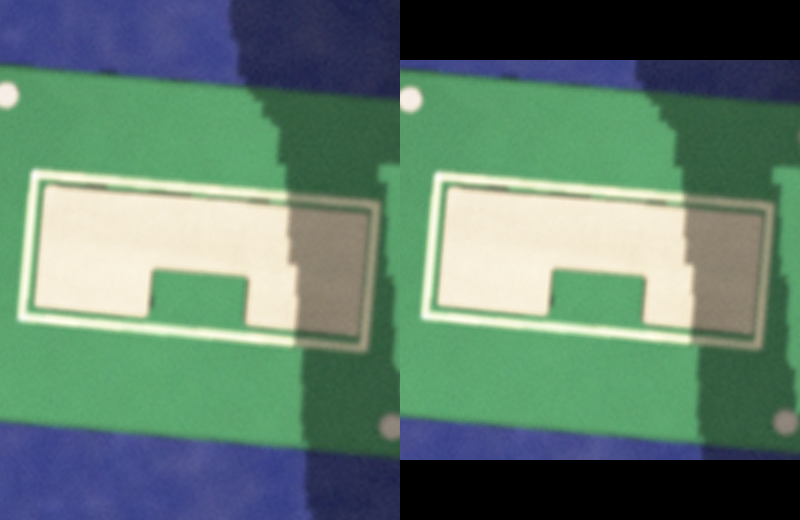

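The gauge lies centred and along the outline: in the rectified views both centres agree within about 0.3 mm. Now I'll fetch the large block.

Emit:
{"api": "jog_arm", "payload": {"deltas": [[0, 0, 0, 0, 0, -0.57, 0.88], [0.8, -0.16, 0, 0, 0, 0, 0.88], [1, -0.18, 0, 0, 0, 0, 0.88], [1, -0.18, 0, 0, 0, 0, 0.88], [1, -0.18, 0, 0, 0, 0, 0.88], [1, -0.18, 0, 0, 0, 0, 0.88], [1, -0.18, 0, 0, 0, 0, 0.88], [1, -0.18, 0.5, 0, 0, 0, 0.88], [1, -0.18, 0.5, 0, 0, 0, 0.88], [0.89, -0.17, 0.7, 0, 0, 0, 0.88], [0, 0, 0.7, 0, 0, 0, 0.88], [0, 0, 0, 0, 0, 0, 0.88]]}}

```text
clock: 47.7
tool_pos: [0.3726, 0.2769, 0.1124]
tool_rot: [-2.251, -2.19, 0.005]
force: [-0.0, -1.2, 0.3]
width: 0.075
gripper_force: 0.0
```

Emit:
{"api": "jog_arm", "payload": {"deltas": [[0, 0, 0, 0, 0, 0, 0.88]]}}

```text
clock: 47.82
tool_pos: [0.3736, 0.277, 0.1145]
tool_rot: [2.253, 2.189, 0.001]
force: [-0.5, -0.5, -0.1]
width: 0.0756
gripper_force: 0.0
```

Emit:
{"api": "jog_arm", "payload": {"deltas": [[0.03, 0, 0.7, 0, 0, 0, 0.88], [0, 0, 1, 0, 0, 0, 0.88], [0, 0, 1, 0, 0, 0, 0.88], [0, 0, 0.8, 0, 0, 0, 0.88], [0, 0, 0.5, 0, 0, 0, 0.88], [0, 0, 0.2, 0, 0, 0, 0.88], [0, 0, 0, 0, 0, 0, 0.88], [0, 0, 0, 0, 0, 0, 0.75], [0, 0, 0, 0, 0, 0, 0.65], [0, 0, 0, 0, 0, 0, 0.6]], "grip_force": 80}}

```text
clock: 49.08
tool_pos: [0.3735, 0.2782, 0.0094]
tool_rot: [2.252, 2.19, 0.001]
force: [0.0, -1.1, 0.1]
width: 0.0514
gripper_force: 0.0
```

Emit:
{"api": "jog_arm", "payload": {"deltas": [[0, 0, 0, 0, 0, 0, 0.45], [0, 0, 0, 0, 0, 0, 0.45], [0, 0, 0, 0, 0, 0, 0.45], [0, 0, 0, 0, 0, 0, 0.45]]}}

```text
clock: 49.58
tool_pos: [0.3737, 0.2784, 0.0098]
tool_rot: [2.252, 2.19, 0.001]
force: [-0.8, -1.4, 7.8]
width: 0.0487
gripper_force: 84.6
```

Emit:
{"api": "jog_arm", "payload": {"deltas": [[0, 0, -0.3, 0, 0, 0, 0.45], [0, 0, -0.7, 0, 0, 0, 0.45], [0, 0, -1, 0, 0, 0, 0.45], [0, 0, -1, 0, 0, 0, 0.45], [0, 0, -1, 0, 0, 0, 0.45], [0, 0, -1, 0, 0, 0, 0.45], [-0.5, 0.07, -1, 0, 0, 0, 0.45], [-1, 0.18, -0.5, 0, 0, 0, 0.45], [-1, 0.18, 0, 0, 0, 0, 0.45], [-1, 0.18, 0, 0, 0, 0, 0.45], [-1, 0.18, 0, 0, 0, 0, 0.45], [-1, 0.18, 0, 0, 0, 0, 0.45]]}}

```text
clock: 51.08
tool_pos: [0.3936, 0.1391, 0.1726]
tool_rot: [2.252, 2.19, 0.001]
force: [0.1, 0.3, -5.5]
width: 0.0488
gripper_force: 83.9
```

Emit:
{"api": "jog_arm", "payload": {"deltas": [[-1, 0.18, 0, 0, 0, 0, 0.45], [-1, 0.18, 0, 0, 0, 0, 0.45], [-1, 0.18, 0, 0, 0, 0, 0.45], [-1, 0.18, 0, 0, 0, 0, 0.45], [-1, 0.18, 0, 0, 0, 0, 0.45], [-1, 0.18, 0, 0, 0, 0, 0.45], [-1, 0.18, 0, 0, 0, 0, 0.45], [-1, 0.18, 0, 0, 0, 0, 0.45], [-1, 0.18, 0, 0, 0, 0, 0.45], [-1, 0.18, 0, 0, 0, 0, 0.45], [-1, 0.18, 0, 0, 0, 0, 0.45], [-1, 0.18, 0, 0, 0, 0, 0.45]]}}

```text
clock: 52.58
tool_pos: [0.4392, -0.1622, 0.1726]
tool_rot: [2.252, 2.19, 0.0]
force: [1.3, -0.6, -5.9]
width: 0.0485
gripper_force: 83.9
```

Emit:
{"api": "jog_arm", "payload": {"deltas": [[-1, 0.18, 0, 0, 0, 0, 0.45], [-1, 0.18, 0, 0, 0, 0, 0.45], [-1, 0.18, 0, 0, 0, 0, 0.45], [-1, 0.18, 0, 0, 0, 0, 0.45], [-1, 0.18, 0, 0, 0, 0, 0.45], [-1, 0.18, 0, 0, 0, 0, 0.45], [-0.8, 0.15, 0, 0, 0, 0, 0.45], [0, 0, 0, 0, 0, 0, 0.45], [0, 0, 0, 0, 0, 0, 0.45]]}}

```text
clock: 53.7
tool_pos: [0.4653, -0.3319, 0.1716]
tool_rot: [-2.252, -2.19, -0.0]
force: [0.2, -0.2, -4.8]
width: 0.0483
gripper_force: 83.9
```

Emit:
{"api": "jog_arm", "payload": {"deltas": [[-0.22, 0.13, 0.5, 0, 0, 0, 0.45], [0, 0, 1, 0, 0, 0, 0.45], [0, 0, 1, 0, 0, 0, 0.45], [0, 0, 1, 0, 0, 0, 0.45], [0, 0, 1, 0, 0, 0, 0.45], [0, 0, 0.8, 0, 0, 0, 0.45], [0, 0, 0.5, 0, 0, 0, 0.45], [0, 0, 0.2, 0, 0, 0, 0.45], [0, 0, 0, 0, 0, 0, 0.45], [0, 0, 0, 0, 0, 0, 0.45]]}}

```text
clock: 54.95
tool_pos: [0.4687, -0.3381, 0.0224]
tool_rot: [2.252, 2.189, 0.0]
force: [0.1, -0.6, -5.2]
width: 0.0487
gripper_force: 83.8
```

Emit:
{"api": "jog_arm", "payload": {"deltas": [[0.02, -0.015, 0.2, 0, 0, 0, 0.45], [0, 0, 0.15, 0, 0, 0, 0.45], [0, 0, 0.07, 0, 0, 0, 0.45], [0, 0, 0.03, 0, 0, 0, 0.45], [0, 0, 0, 0, 0, 0, 0.45], [0, 0, 0, 0, 0, 0, 0.45]]}}

```text
clock: 55.7
tool_pos: [0.4681, -0.3374, 0.0108]
tool_rot: [2.252, 2.19, 0.0]
force: [-4.4, 3.1, 5.6]
width: 0.0487
gripper_force: 85.0
```

Emit:
{"api": "jog_arm", "payload": {"deltas": [[0, 0, -0.02, 0, 0, 0, 0.62], [0, 0, 0, 0, 0, 0, 0.75], [0, 0, 0, 0, 0, 0, 0.88], [0, 0, -0.5, 0, 0, 0, 0.88], [0, 0, -1, 0, 0, 0, 0.88], [0, 0, -1, 0, 0, 0, 0.88], [0, 0, -1, 0, 0, 0, 0.88], [0.8, -0.13, -1, 0, 0, 0, 0.88], [0.8, -0.13, -1, 0, 0, 0, 0.88], [0.77, -0.13, -1, 0, 0, 0, 0.88], [0, 0, -0.37, 0, 0, 0.25, 0.88], [0, 0, 0, 0, 0, 0, 0.88]]}}

```text
clock: 57.2
tool_pos: [0.4602, -0.2782, 0.1832]
tool_rot: [2.28, 2.159, 0.0]
force: [1.1, -0.2, -0.1]
width: 0.0749
gripper_force: 0.0
```

Emit:
{"api": "jog_arm", "payload": {"deltas": [[0, 0, 0, 0, 0, 0, 0.88]]}}

```text
clock: 57.32
tool_pos: [0.4597, -0.2781, 0.1816]
tool_rot: [-2.28, -2.159, 0.001]
force: [-1.1, 0.0, 0.1]
width: 0.0748
gripper_force: 0.0
```

```bash
python3 - <<'E'
from h import *
look("w11",["block_large","bush","key"])
a=ortho("w6",.034,(.468,-.338),.05);b=ortho("w11",.034,(.468,-.338),.05)
cv2.imwrite("pics/w11b.png",np.hstack([a,b]))
E
```

```text
57.325 [ 0.4597 -0.2781  0.1816] [-2.2803e+00 -2.1592e+00  6.0000e-04]
cam [ 0.464 -0.198  0.323] fwd [-0.017 -0.313 -0.95 ]
block_large []
bush [([334.0, 30.0], 0.7, [0.4771, -0.1589])]
key [([335.0, 86.0], 0.77, [0.4762, -0.2021])]
```

View pics/w11b.png

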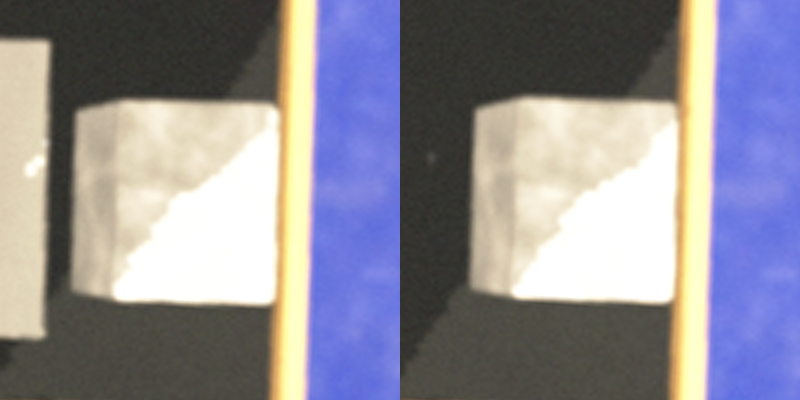

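The large block matches the earlier view within about 0.6 mm. Now the small block.

Emit:
{"api": "jog_arm", "payload": {"deltas": [[1, -0.18, 0, 0, 0, 0, 0.7], [1, -0.18, 0, 0, 0, 0, 0.7], [1, -0.18, 0, 0, 0, 0, 0.7], [1, -0.18, 0, 0, 0, 0, 0.7], [1, -0.18, 0, 0, 0, 0, 0.7], [1, -0.18, 0, 0, 0, 0, 0.7], [1, -0.18, 0, 0, 0, 0, 0.7], [1, -0.18, 0, 0, 0, 0, 0.7], [1, -0.18, 0, 0, 0, 0, 0.7], [1, -0.18, 0, 0, 0, 0, 0.7], [1, -0.18, 0, 0, 0, 0, 0.7], [1, -0.18, 0, 0, 0, 0, 0.7]]}}

```text
clock: 59.02
tool_pos: [0.4215, 0.0261, 0.1824]
tool_rot: [-2.28, -2.161, -0.0]
force: [0.7, -0.7, -0.7]
width: 0.06
gripper_force: 0.0
```

Emit:
{"api": "jog_arm", "payload": {"deltas": [[1, -0.18, 0, 0, 0, 0, 0.7], [1, -0.18, 0, 0, 0, 0, 0.7], [1, -0.18, 0, 0, 0, 0, 0.7], [1, -0.18, 0, 0, 0, 0, 0.7], [1, -0.18, 0, 0, 0, 0, 0.7], [1, -0.18, 0, 0, 0, 0, 0.7], [1, -0.18, 0, 0, 0, 0, 0.7], [1, -0.18, 0, 0, 0, 0, 0.7], [1, -0.18, 0, 0, 0, 0, 0.7], [1, -0.18, 0, 0, 0, 0, 0.7], [1, -0.18, 0, 0, 0, 0, 0.7], [1, -0.18, 0, 0, 0, 0, 0.7]]}}

```text
clock: 60.52
tool_pos: [0.3835, 0.3283, 0.1824]
tool_rot: [-2.28, -2.161, 0.0]
force: [-0.2, 0.1, -0.0]
width: 0.0599
gripper_force: 0.0
```

Emit:
{"api": "jog_arm", "payload": {"deltas": [[1, -0.18, 0.5, 0, 0, 0, 0.7], [0, 0, 1, 0, 0, 0, 0.7], [0, 0, 1, 0, 0, 0, 0.7], [0, 0, 0, 0, 0, 0, 0.7], [0, 0, 0, 0, 0, 0, 0.7]]}}

```text
clock: 61.15
tool_pos: [0.3814, 0.3527, 0.1212]
tool_rot: [-2.281, -2.16, -0.002]
force: [-0.3, 0.5, 0.7]
width: 0.0599
gripper_force: 0.0
```

Emit:
{"api": "jog_arm", "payload": {"deltas": [[-0.035, 0, 0.7, 0, 0, 0, 0.7], [0, 0, 1, 0, 0, 0, 0.7], [0, 0, 1, 0, 0, 0, 0.7], [0, 0, 0.9, 0, 0, 0, 0.7], [0, 0, 0.6, 0, 0, 0, 0.7], [0, 0, 0.27, 0, 0, 0, 0.7], [0, 0, 0, 0, 0, 0, 0.6], [0, 0, 0, 0, 0, 0, 0.5], [0, 0, 0, 0, 0, 0, 0.42], [0, 0, 0, 0, 0, 0, 0.38]], "grip_force": 60}}

```text
clock: 62.4
tool_pos: [0.3816, 0.3517, 0.0087]
tool_rot: [2.281, 2.16, 0.001]
force: [0.0, 0.5, -0.3]
width: 0.0325
gripper_force: 0.0
```

Emit:
{"api": "jog_arm", "payload": {"deltas": [[0, 0, 0, 0, 0, 0, 0.2], [0, 0, 0, 0, 0, 0, 0.2], [0, 0, 0, 0, 0, 0, 0.2], [0, 0, 0, 0, 0, 0, 0.2]]}}

```text
clock: 62.9
tool_pos: [0.3818, 0.3518, 0.0089]
tool_rot: [2.281, 2.16, 0.001]
force: [-0.0, -0.9, 5.7]
width: 0.0285
gripper_force: 60.3
```

Emit:
{"api": "jog_arm", "payload": {"deltas": [[0, 0, -0.3, 0, 0, 0, 0.2], [0, 0, -0.7, 0, 0, 0, 0.2], [0, 0, -1, 0, 0, 0, 0.2], [0, 0, -1, 0, 0, 0, 0.2], [0, 0, -1, 0, 0, 0, 0.2], [0, 0, -1, 0, 0, 0, 0.2], [-0.5, 0.1, -1, 0, 0, 0, 0.2], [-1, 0.21, -0.5, 0, 0, 0, 0.2], [-1, 0.21, 0, 0, 0, 0, 0.2], [-1, 0.21, 0, 0, 0, 0, 0.2], [-1, 0.21, 0, 0, 0, 0, 0.2], [-1, 0.21, 0, 0, 0, 0, 0.2]]}}

```text
clock: 64.4
tool_pos: [0.4026, 0.2118, 0.172]
tool_rot: [2.281, 2.16, 0.001]
force: [0.4, 0.7, -2.7]
width: 0.0284
gripper_force: 59.6
```

Emit:
{"api": "jog_arm", "payload": {"deltas": [[-1, 0.21, 0, 0, 0, 0, 0.2], [-1, 0.21, 0, 0, 0, 0, 0.2], [-1, 0.21, 0, 0, 0, 0, 0.2], [-1, 0.21, 0, 0, 0, 0, 0.2], [-1, 0.21, 0, 0, 0, 0, 0.2], [-1, 0.21, 0, 0, 0, 0, 0.2], [-1, 0.21, 0, 0, 0, 0, 0.2], [-1, 0.21, 0, 0, 0, 0, 0.2], [-1, 0.21, 0, 0, 0, 0, 0.2], [-1, 0.21, 0, 0, 0, 0, 0.2], [-1, 0.21, 0, 0, 0, 0, 0.2], [-1, 0.21, 0, 0, 0, 0, 0.2]]}}

```text
clock: 65.9
tool_pos: [0.4493, -0.0911, 0.172]
tool_rot: [2.28, 2.16, 0.001]
force: [-0.8, -0.1, -2.3]
width: 0.0286
gripper_force: 59.6
```

Emit:
{"api": "jog_arm", "payload": {"deltas": [[-1, 0.21, 0, 0, 0, 0, 0.2], [-1, 0.21, 0, 0, 0, 0, 0.2], [-1, 0.21, 0, 0, 0, 0, 0.2], [-1, 0.21, 0, 0, 0, 0, 0.2], [-1, 0.21, 0, 0, 0, 0, 0.2], [-0.9, 0.2, 0, 0, 0, 0, 0.2], [0, 0, 0, 0, 0, 0, 0.2], [0, 0, 0, 0, 0, 0, 0.2]]}}

```text
clock: 66.9
tool_pos: [0.4725, -0.239, 0.171]
tool_rot: [-2.281, -2.16, -0.0]
force: [-0.1, 0.7, -2.7]
width: 0.0287
gripper_force: 59.5
```

Emit:
{"api": "jog_arm", "payload": {"deltas": [[-0.31, 0.08, 0.5, 0, 0, 0, 0.2], [0, 0, 1, 0, 0, 0, 0.2], [0, 0, 1, 0, 0, 0, 0.2], [0, 0, 1, 0, 0, 0, 0.2], [0, 0, 1, 0, 0, 0, 0.2], [0, 0, 0.8, 0, 0, 0, 0.2], [0, 0, 0.5, 0, 0, 0, 0.2], [0, 0, 0.15, 0, 0, 0, 0.2], [0, 0, 0, 0, 0, 0, 0.2], [0, 0, 0, 0, 0, 0, 0.2]]}}

```text
clock: 68.15
tool_pos: [0.4745, -0.2474, 0.0229]
tool_rot: [2.28, 2.16, 0.001]
force: [0.8, -0.3, -3.0]
width: 0.0286
gripper_force: 59.5
```

Emit:
{"api": "jog_arm", "payload": {"deltas": [[0.02, -0.02, 0.25, 0, 0, 0, 0.2], [0, 0, 0.15, 0, 0, 0, 0.2], [0, 0, 0.08, 0, 0, 0, 0.2], [0, 0, 0.04, 0, 0, 0, 0.2], [0, 0, 0, 0, 0, 0, 0.2], [0, 0, 0, 0, 0, 0, 0.2]]}}

```text
clock: 68.9
tool_pos: [0.4738, -0.2467, 0.0099]
tool_rot: [2.281, 2.16, 0.0]
force: [-4.1, 2.9, 9.2]
width: 0.0286
gripper_force: 60.9
```

Release, rise to the same pose as the earlier look (z ≈ 0.19) and compare.

Emit:
{"api": "jog_arm", "payload": {"deltas": [[0, 0, -0.02, 0, 0, 0, 0.38], [0, 0, 0, 0, 0, 0, 0.5], [0, 0, 0, 0, 0, 0, 0.6], [0, 0, -0.4, 0, 0, 0, 0.7], [0, 0, -0.9, 0, 0, 0, 0.7], [0, 0, -1, 0, 0, 0, 0.7], [0, 0, -1, 0, 0, 0, 0.7], [0, 0, -1, 0, 0, 0, 0.7], [0, 0, -1, 0, 0, 0, 0.7], [0, 0, -1, 0, 0, 0, 0.7], [0, 0.03, -0.9, 0, 0, 0, 0.7], [0, 0, 0, 0, 0, 0, 0.7]]}}

```text
clock: 70.4
tool_pos: [0.475, -0.2469, 0.1918]
tool_rot: [2.279, 2.158, 0.002]
force: [-0.3, -0.5, -0.8]
width: 0.0593
gripper_force: 0.0
```

Emit:
{"api": "jog_arm", "payload": {"deltas": [[0, 0, 0, 0, 0, 0, 0.7]]}}

```text
clock: 70.53
tool_pos: [0.4742, -0.2465, 0.189]
tool_rot: [-2.281, -2.16, 0.0]
force: [-0.5, 0.8, 0.2]
width: 0.0599
gripper_force: 0.0
```

```bash
python3 - <<'E'
from h import *
look("w12",["block_small","block_large","bush","key"])
f=lambda t:ortho(t,.024,(.473,-.26),.1)[:, :]
a,b=[cv2.resize(f(t)[200:600],(400,200)) for t in("w3","w12")]
c=[ortho(t,.024,(.474,-.246),.05) for t in("w3","w12")]
cv2.imwrite("pics/w12b.png",np.vstack([np.hstack([a,b]),np.hstack(c)]))
E
```

```text
70.525 [ 0.4742 -0.2465  0.189 ] [-2.2805e+00 -2.1600e+00  1.0000e-04]
cam [ 0.478 -0.166  0.331] fwd [-0.016 -0.313 -0.95 ]
block_small [([319.0, 174.0], 0.83, [0.4738, -0.2476])]
block_large [([317.0, 263.0], 0.94, [0.4665, -0.3402])]
bush [([316.0, 70.0], 0.68, [0.4761, -0.1567])]
key [([324.0, 124.0], 0.96, [0.48, -0.2023])]
```

View pics/w12b.png

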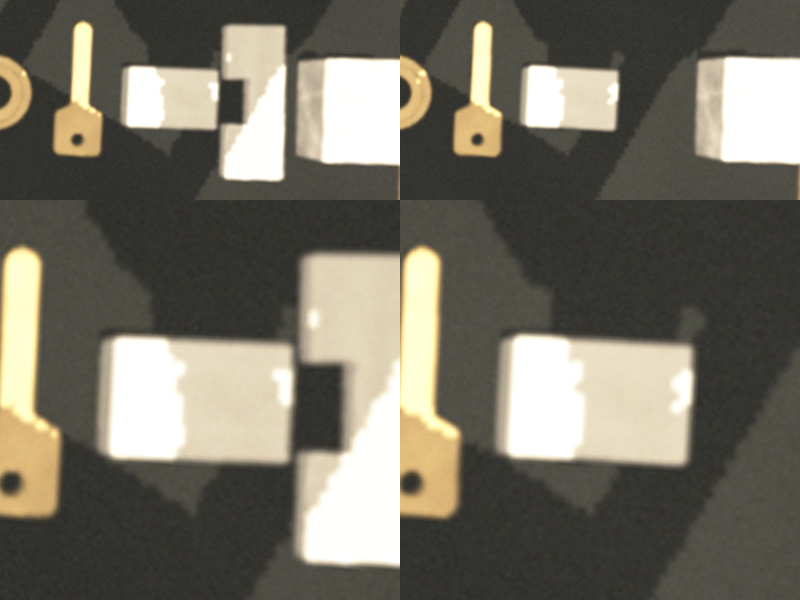

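The small block matches its earlier place within about 0.5 mm and 1°, and the key, bush and large block are unmoved. Handing in.

```bash
python3 -c "
from h import *
print(order.job_done())"
```

```text
the job is handed in; nothing more can be done
None
```

The job is handed in at about 71 s: the gauge lies flat and centred in the outline, and both steel blocks stand back in the tray within about 1 mm and 1° of where they were; I never touched the bush, key or tape measure.

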